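# Free the column arm and hold it level over its mounting jig

### The job

The column arm, a bar with a heavy clamp head at one end, is locked in its parking cradle: first turn the cradle's clamp knob about a quarter turn clockwise, seen from above, so that its tab swings right off the bar. Then lift the arm by its balance point and hold it level and still about 50 mm above where it would sit in the empty mounting jig, head over the wide saddle and bar over the narrow fork. Finish while still holding it there in the gripper, and leave the other things on the bench where they are.

Things in the scene. Friction and masses are not known exactly. Their poses are not given: they have to be found in the camera images.
- bracket: column arm: steel bar 16 mm wide, 18 tall, with metal clamp head (46 long, 50 wide, 44 tall, open jaw) at its +x end; 0.55 to 0.9 kg. Origin on the bar's underside centre line; x along the bar to the head, z up. Bar spans x -120 to 108 mm; head x 108 to 154, z -13 to 31. At the start it sits in the cradle, bar underside 45 mm above the bench; lift it straight up 30 mm or more to clear the cheeks
- bracket_balance (a point): the arm's balance point (centre of mass): middle of the bar's section (9 mm above its underside), 60 mm from the arm's origin towards the head, 48 mm short of the head's near face; both sides of the bar are free there, with 33 mm of air between bar and cradle plate
- bracket_head (a point): centre of the clamp head's underside, at x = 130, z = -13 mm in the arm's frame
- bracket_tail (a point): point on the bar's underside, at x = -85, z = 0 in the arm's frame
- cradle: parking cradle, fixed, aluminium forks on a dark steel plate; unlike the jig it has the knob and holds the arm. Plate 320 x 100 x 12 mm, wide saddle (cheeks 56 apart, tops 50 above the bench) at x = 130, narrow fork (cheeks 20 apart, tops 55) at x = -85. Origin on the bench under the plate's middle, x to the saddle. Cradle and jig lie left and right or swapped, x within 0.3 rad of straight ahead of the robot
- clamp (a joint): turn of the clamp knob about its upright axis, rad: 0 to 0.3 at the start (tab across the bar, arm locked), grows clockwise seen from above, stop at 1.6; tab clears the bar above about 1.05, counts as open above 1.1. It stays where left (friction about 0.06 N m, no spring)
- clamp_grip (a point): middle of the knob's black wing grip, on its axis, 98 mm above the bench, at x = -85, y = 34 mm in the cradle's frame. Wing 42 long, 12 thick, 85 to 111 mm above the bench; below it a 14 mm stem and the steel tab (10 wide, 42 out from the axis, top at 71 mm). Axes turn with the knob: wing and tab along y (tab to -y), thickness along x; at joint 0 they are the cradle's axes
- seat: the empty mounting jig, fixed on the bench: same dark base plate, saddle and fork as the cradle, no clamp. Origin under the plate's middle, on the bench; x along the plate to the wide saddle, z up. A seated arm would lie with its origin 45 mm above this origin and the same axes
- seat_saddle (a point): floor of the jig's wide saddle, where the middle of the head's underside would sit: x = 130, z = 32 mm in the jig's frame; cheeks rise 18 mm above it
- seat_fork (a point): floor of the jig's narrow fork, where the bar's underside would sit: x = -85, z = 45 mm in the jig's frame; cheeks rise 10 mm above it
- beaker: small open glass beaker, 54 mm across, 70 mm tall, loose bystander between cradle and jig; origin on the bench under its middle at the start
- tip_box: small open blue box, 75 x 55 x 45 mm tall, loose bystander between cradle and jig; origin on the bench under its middle at the start
- jar: amber glass jar, 56 mm across, 75 mm tall, loose bystander between cradle and jig; origin on the bench under its middle at the start
- wrench: spanner 150 mm long lying on the bench, loose bystander on the left; origin about its middle
- wash_bottle: white wash bottle, 64 mm across, 160 mm tall, loose bystander on the left; origin on the bench under its middle at the start
- media_bottle: glass bottle with blue cap, 76 mm across, 150 mm tall, loose bystander on the right; origin on the bench under its middle at the start
- dish: low clear dish, 90 mm across, 16 mm tall, loose bystander on the right; origin on the bench under its middle at the start

How it is judged (in metres and radians):
On the way, in this order (a step that is already met when the one before it is completed fails the run):
1. the clamp knob is turned clear (past 1.1 rad) while the arm still sits in its cradle (value of joint clamp above 1.1 rad and distance of bracket from where it was at the start of the episode below 0.02 m), for 0.2 s.
2. the arm is lifted at least 30 mm out of the cradle, near level, held by the fingers within 25 mm of its balance point (z of bracket in the frame of cradle above 0.075 m and angle between bracket's own z axis and vertical below 0.15 rad and contact force between bracket and the fingers above 1 N and horizontal distance between the grasp point and bracket_balance below 0.025 m), for 0.2 s.
At the end, for the whole second after the job is handed in: Fingers hold the arm within 25 mm of its balance point, level to 0.1 rad, still, touching neither cradle nor jig; head within 20 mm sideways of the saddle and tail point of the fork, both 30 to 75 mm above where they would sit; clamp still past 1.0 rad (contact force between bracket and the fingers above 1 N and horizontal distance between the grasp point and bracket_balance below 0.025 m and angle between bracket's own z axis and vertical below 0.1 rad and linear speed of bracket below 0.03 m/s and angular speed of bracket below 0.15 rad/s and horizontal distance between bracket_head and seat_saddle below 0.02 m and z of bracket_head in the frame of seat_saddle between 0.03 and 0.075 m and horizontal distance between bracket_tail and seat_fork below 0.02 m and z of bracket_tail in the frame of seat_fork between 0.03 and 0.075 m and contact force between bracket and cradle below 0.3 N and contact force between bracket and seat below 0.3 N and value of joint clamp above 1 rad); the arm keeps its last pose, push and grip.
It fails at once if a bystander is pushed more than 30 mm (distance of any of beaker, tip_box, jar, wrench, wash_bottle, media_bottle, dish from where it was at the start of the episode above 0.03 m).
It also fails if it takes over 64 s, if anything falls off the work surface, if the arm or the gripper's body presses on something with over 40 N, if the wrist force passes 120 N, or if a joint passes its speed limit or range.

### The arm

A 6-joint arm with a two-finger parallel gripper is mounted at the origin on the work surface. World frame = base frame: x ahead of the robot, y to its left, z up, the work surface at z = 0. Lengths are in mm, angles in rad, forces in N, time in s.
With the tool pointing down it reaches from about 400 to 925 mm from the base axis. Payload 12.5 kg.
Tool frame: the origin (TCP) lies midway between the tips of the shut fingers; the grasp point (between the pads) lies 19 mm behind it; z points along the fingers, y is the line along which they close (so a half turn about z gives the same grasp; the last joint's range is limited). The gripper opens to 95 mm and grips with 3 to 60 N. Pads are 20 mm wide; open, the fingers measure 119 mm over their backs; the gripper's body (75 mm by 180 mm) begins 59 mm behind the grasp point.
Start: joints at [-1.344, 0.491, 1.559, -0, 1.092, -0.106], TCP at [204.205, -590.717, 214.661] pointing down, gripper open.
Joint ranges: [-3.1, 3.1], [-0.84, 2.19], [0.05, 2.79], [-1.13, 4.28], [0.06, 2.93], [-2.69, 2.69]. Speed limits (rad/s): [2.22, 2.22, 2.79, 3.14, 3.14, 3.14].

### API

Orientations are given as [roll, pitch, yaw] about the fixed x, y, z axes, in that order (R = Rz(yaw) Ry(pitch) Rx(roll)).
In Python, from cell import env gives the robot as it stands.
- The arm moves only by the tool arm_command, never from a script. Its argument "targets" is a list of rows, each a list of 5 numbers: the shift along the tool's x, y, z in mm, then the turn about the tool's z in degrees, then the opening, from 0 (shut) to 1 (fully open). In form: [[tx, ty, tz, roll, fingers], ...]. A call has 1 to 5 rows; each row is the pose to reach, as a shift and turn from the pose commanded when the call began, along the tool's axes at that moment; what a row does not reach only later rows make up. A row lasts 1/10 s, in which the tool goes at most 50 mm and 8.59 degrees, less where a joint would pass 70% of its speed; a pose out of reach is approached as far as the arm can. A call with a gripper value outside its range is refused whole. The fingers move at their own pace and stop on an object; the grip force is fixed at half the most. Time passes only in rows, so rows that repeat a pose let the fingers close. It gives the time, the measured TCP pose, the force, the opening and the grip force at its end, in the units of the state.
- env.state(): the state, without advancing time (a new reading comes with each control period).
- env.read_camera(name): name is "side" or "top" or "wrist"; returns a dict with "frame" (480x640x3 uint8, red, green, blue), "vertical_fov" (degrees; the focal length in pixels is half the picture's height over the tangent of half this angle, whatever the lens; pixels are square), "cx", "cy" (the principal point, pixels), "k1" (the pictures are not rectified: a ray, as slopes to the right and down, at radius r is drawn at 1 + k1 r^2 times it, then the intrinsics apply), "world_from_camera" (4x4, takes a point from camera to world coordinates); the wrist camera has in their place "hand_eye" (4x4, takes a point from camera to tool coordinates, whose origin is the TCP and whose axes are the flange's). Camera axes: x right, y down, z forward; pixel columns grow to the right and rows downward; lengths in mm; the calibration is good to about 2 mm. A picture is of the moment at which its call begins: read the wrist's pose just before it. There is no depth.
- env.job_done(): hands the job in; it is judged then, once.
The state is a dict: "t": time; "joints": joint angles; "qvel": joint speeds; "tau": joint torques, N m; "eef_pos": TCP position; "tcp_rot": TCP orientation; "ft_force": force on the tool from outside, world axes, zero at the start; "moment": the same for the moment, N m; "opening": opening from 0.0 (shut) to 1.0 (fully open); "grip_force": force on a finger pad.
Only numpy, scipy, OpenCV 4.12 (cv2) and the standard library are available. Lean on these libraries where they do the work, as an engineer would, in place of code of your own. Each camera call takes 0.05 s, during which the arm holds its last target. There are 200 camera calls.

## Working session

There is one attempt and no reset: what is moved stays moved. The work goes in short steps, Python scripts to look and compute and a tool call to move; the robot and the scene stay as the last step left them, time stands still between calls to the robot, and variables do not carry over. Pictures are saved under pics/ and viewed, at most 10 in all, crops included, and the job is handed in when it is done.

Besides the shell and the picture viewer there is one more tool, called as name([rows], argument=value, ...), one row to a line, values as JSON. arm_command: Moves the arm, as the interface text tells. Its arguments: {"type":"object","properties":{"targets":{"type":"array","items":{"type":"array","items":{"type":"number"}}}},"required":["targets"]}

```bash
mkdir -p pics; ls
cat > h.py <<'E'
import numpy as np, cv2
from scipy.spatial.transform import Rotation as R
from cell import env
def cam(name,save=None):
    s=env.state(); c=env.read_camera(name)
    c['T']=np.array(c['world_from_camera']) if 'world_from_camera' in c else tool(s)@np.array(c['hand_eye'])
    if save: cv2.imwrite('pics/'+save+'.png',c['frame'][...,::-1]); np.savez('pics/'+save,T=c['T'],k=[c['vertical_fov'],c['cx'],c['cy'],c['k1']])
    return c
def tool(s):
    T=np.eye(4);T[:3,:3]=R.from_euler('xyz',s['tcp_rot']).as_matrix();T[:3,3]=s['eef_pos'];return T
def load(n):
    d=np.load('pics/'+n+'.npz');return d['T'],d['k']
def atz(n,u,v,z):
    T,(fv,cx,cy,k1)=load(n);f=240/np.tan(np.radians(fv)/2)
    K=np.array([[f,0,cx],[0,f,cy],[0,0,1]])
    xd=np.array([(u-cx)/f,(v-cy)/f]);x=xd.copy()
    for _ in range(30): x=xd/(1+k1*(x@x))
    d=T[:3,:3]@[x[0],x[1],1];return T[:3,3]+d*(z-T[2,3])/d[2]
def proj(n,p):
    T,(fv,cx,cy,k1)=load(n);f=240/np.tan(np.radians(fv)/2)
    q=T[:3,:3].T@(np.array(p)-T[:3,3]);x=q[:2]/q[2];x=x*(1+k1*(x@x));return f*x+[cx,cy]
E
python3 - <<'E'
from h import *
s=env.state();print({k:np.round(v,3) for k,v in s.items()})
for n in('top','side'):
    c=cam(n,n+'0');print(n,c['vertical_fov'],c['cx'],c['cy'],c['k1'],c['T'].round(2))
E
```

```text
pics
{'t': np.float64(0.0), 'joints': array([-1.344,  0.492,  1.559,  0.   ,  1.092, -0.106]), 'qvel': array([ 0.   , -0.001, -0.001, -0.   , -0.001, -0.001]), 'tau': array([-1.0000e-03, -6.1265e+01, -2.5819e+01,  6.9000e-02,  4.8000e-02,
       -0.0000e+00]), 'eef_pos': array([ 204.164, -590.45 ,  214.075]), 'tcp_rot': array([-3.14 , -0.   ,  0.333]), 'ft_force': array([-0.676,  0.188,  0.164]), 'moment': array([ 0.003, -0.021, -0.037]), 'grip_force': np.float64(0.0), 'opening': np.float64(1.0)}
top 42.81922258145444 326.082698118519 242.09912403545786 -0.18074635801636568 [[ 2.00000e-02 -1.00000e+00  8.00000e-02  4.51990e+02]
 [-1.00000e+00 -2.00000e-02 -1.00000e-02  2.31000e+00]
 [ 1.00000e-02 -8.00000e-02 -1.00000e+00  1.79488e+03]
 [ 0.00000e+00  0.00000e+00  0.00000e+00  1.00000e+00]]
side 50.991236841969986 317.6849782033213 236.45802353335617 -0.10726315866505068 [[-9.90000e-01 -1.40000e-01  1.00000e-01  4.56290e+02]
 [-1.70000e-01  7.50000e-01 -6.40000e-01  8.72780e+02]
 [ 1.00000e-02 -6.50000e-01 -7.60000e-01  1.09711e+03]
 [ 0.00000e+00  0.00000e+00  0.00000e+00  1.00000e+00]]
```

View pics/top0.png

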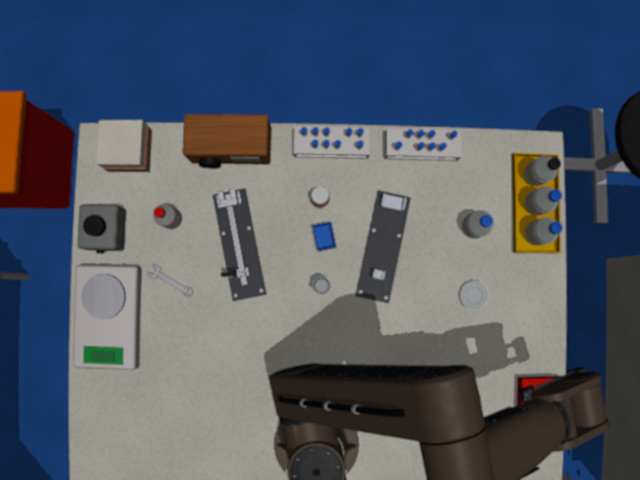

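View pics/side0.png

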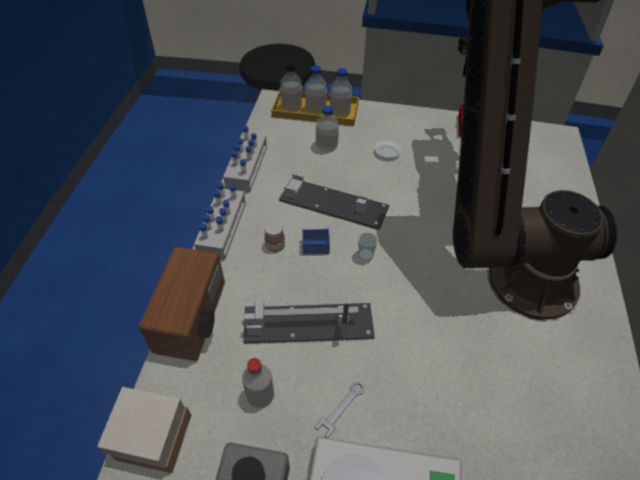

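The top view shows the cradle on the left (plate about (214..265, 190..300), knob near (230,271)) and the jig on the right (plate about (358..410, 192..300)). I'll enlarge both.

Run:
```python
import cv2,numpy as np
a=cv2.imread('pics/top0.png')
l=cv2.resize(a[183:305,205:272],None,fx=4.9,fy=4.9,interpolation=3)
r=cv2.resize(a[183:305,350:417],None,fx=4.9,fy=4.9,interpolation=3)
cv2.imwrite('pics/top0z.png',np.hstack([l,r]));print(l.shape)
```

```text
(598, 328, 3)
```

View pics/top0z.png

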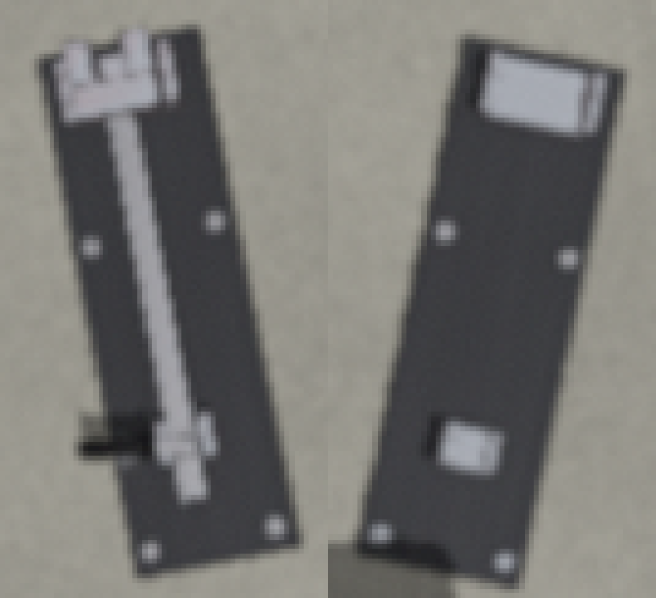

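The enlarged crop shows the cradle plate corners at (40,58), (200,27), (298,545), (138,577). The jig corners are at (465,37), (624,72), (518,587), (358,550), and the dark wing is around (115,437).

```bash
cat > fit.py <<'E'
from h import *
loc=np.array([[160,50],[160,-50],[-160,-50],[-160,50]])
def fit(w,l=loc):
    w=np.array(w)[:,:2];l=np.array(l,float);wc,lc=w.mean(0),l.mean(0);a=w-wc;b=l-lc
    th=np.arctan2((b[:,0]*a[:,1]-b[:,1]*a[:,0]).sum(),(a*b).sum())
    c,s=np.cos(th),np.sin(th);M=np.array([[c,-s],[s,c]]);t=wc-M@lc
    return t,th,np.linalg.norm(l@M.T+t-w,axis=1)
E
python3 - <<'E'
from fit import *
p=lambda x,y,o:(o+(x+.5)/4.9-.5,183+(y+.5)/4.9-.5)
for o,C in((205,[(40,58),(200,27),(298,545),(138,577)]),(350,[(137,37),(296,72),(190,587),(30,550)])):
    t,th,e=fit([atz('top0',*p(x,y,o),12) for x,y in C]);print(t.round(1),th.round(4),e.round(1))
    c,s=np.cos(th),np.sin(th);M=np.array([[c,-s],[s,c]])
    for q in [(-85,34),(60,0),(130,0),(-85,0)]: print(q,(M@q+t).round(1))
print('wing ends',atz('top0',*p(82,437,205),105),atz('top0',*p(155,437,205),105))
E
```

```text
[582.2 233.4] 0.2133 [1.3 2.  2.1 2. ]
(-85, 34) [491.9 248.7]
(60, 0) [640.8 246.1]
(130, 0) [709.2 260.9]
(-85, 0) [499.1 215.4]
[ 583.4 -188.8] -0.1966 [2.3 2.4 1.7 3.3]
(-85, 34) [ 506.7 -138.9]
(60, 0) [ 642.2 -200.5]
(130, 0) [ 710.9 -214.2]
(-85, 0) [ 500.  -172.2]
wing ends [496.88871611 268.23389859 105.        ] [497.67438467 226.73325772 105.        ]
```

```bash
cat > go.py <<'E'
import sys
from h import *
def go(x,y,z,yawdeg):
    s=env.state();T=tool(s);d=T[:3,:3].T@(np.array([x,y,z])-T[:3,3]);yaw=np.degrees(s['tcp_rot'][2])
    r=(yaw-yawdeg+180)%360-180
    print('t',s['t'].round(2),'pos',T[:3,3].round(1),'yaw',yaw.round(2),'F',s['ft_force'].round(1),'shift',d.round(1),'roll',r.round(2),'rows',np.ceil(max(np.linalg.norm(d)/50,abs(r)/8.59)))
if __name__=='__main__': go(*map(float,sys.argv[1:5]))
E
python3 go.py 450 -250 350 90
python3 -c "
from h import *
c=cam('wrist');print(c['hand_eye'].round(2),c['vertical_fov'],c['cx'],c['cy'],c['k1'])"
```

```text
[[  -0.     -0.97   -0.25   70.64]
 [   1.     -0.      0.     -0.9 ]
 [  -0.     -0.25    0.97 -168.89]
 [   0.      0.      0.      1.  ]] 62.79143057120349 319.42023463767697 237.73928105339388 -0.036194171920842295Traceback (most recent call last):
  File "go.py", line 7, in <module>
    if __name__=='__main__': go(*map(float,sys.argv[1:5]))
                             ~~^^^^^^^^^^^^^^^^^^^^^^^^^^^
  File "go.py", line 6, in go
    print('t',s['t'].round(2),'pos',T[:3,3].round(1),'yaw',yaw.round(2),'F',s['ft_force'].round(1),'shift',d.round(1),'roll',r.round(2),'rows',np.ceil(max(np.linalg.norm(d)/50,abs(r)/8.59)))
              ^^^^^^^^^^^^
AttributeError: 'float' object has no attribute 'round'
```

arm_command([
  [344, -241, -136, -40, 1],
  [344, -241, -136, -40, 1],
  [344, -241, -136, -40, 1],
  [344, -241, -136, -40, 1],
  [344, -241, -136, -40, 1],
])

```text
t: 0.65
eef_pos: [344.4, -396.4, 292.2]
tcp_rot: [-3.142, -0.0, 1.036]
ft_force: [1.1, -1.3, 0.6]
opening: 1.001
grip_force: 0.0
```

```bash
python3 go.py 470 220 330 90
```

```text
Traceback (most recent call last):
  File "go.py", line 7, in <module>
    if __name__=='__main__': go(*map(float,sys.argv[1:5]))
                             ~~^^^^^^^^^^^^^^^^^^^^^^^^^^^
  File "go.py", line 6, in go
    print('t',s['t'].round(2),'pos',T[:3,3].round(1),'yaw',yaw.round(2),'F',s['ft_force'].round(1),'shift',d.round(1),'roll',r.round(2),'rows',np.ceil(max(np.linalg.norm(d)/50,abs(r)/8.59)))
              ^^^^^^^^^^^^
AttributeError: 'float' object has no attribute 'round'
```

```bash
sed -i "s/s\['t'\].round(2)/round(s['t'],2)/" go.py; python3 go.py 480 -50 350 90
```

```text
t 0.65 pos [ 344.4 -396.4  292.2] yaw 59.39 F [ 1.1 -1.3  0.6] shift [367.1 -59.7 -57.8] roll -30.61 rows 8.0
```

arm_command([
  [367, -60, -58, -30, 1],
  [367, -60, -58, -30, 1],
  [367, -60, -58, -30, 1],
  [367, -60, -58, -30, 1],
  [367, -60, -58, -30, 1],
])

```text
t: 1.15
eef_pos: [435.1, -166.5, 330.5]
tcp_rot: [3.141, 0.0, 1.557]
ft_force: [1.3, -0.5, -0.8]
opening: 1.0
grip_force: 0.0
```

```bash
python3 go.py 560 220 260 90
```

```text
t 1.15 pos [ 435.1 -166.5  330.5] yaw 89.21 F [ 1.3 -0.5 -0.8] shift [388.2 119.6  70.5] roll -0.79 rows 9.0
```

arm_command([
  [388, 120, 20, 0, 1],
  [388, 120, 20, 0, 1],
  [388, 120, 20, 0, 1],
  [388, 120, 20, 0, 1],
  [388, 120, 70, 0, 1],
])

```text
t: 1.65
eef_pos: [512.6, 69.2, 307.2]
tcp_rot: [3.139, 0.0, 1.555]
ft_force: [0.5, -0.1, 0.6]
opening: 0.999
grip_force: 0.0
```

arm_command([
  [160, 45, 45, 0, 1],
  [160, 45, 45, 0, 1],
  [160, 45, 45, 0, 1],
  [160, 45, 45, 0, 1],
  [160, 45, 45, 0, 1],
])

```text
t: 2.15
eef_pos: [559.3, 228.6, 259.5]
tcp_rot: [-3.139, 0.001, 1.558]
ft_force: [0.0, -0.5, -0.3]
opening: 1.0
grip_force: 0.0
```

```bash
python3 go.py 492 249 84 91; python3 -c "
from h import *
cam('wrist','w1')"
```

```text
t 2.15 pos [559.3 228.6 259.5] yaw 89.24 F [ 0.  -0.5 -0.3] shift [ 19.6 -67.1 175.7] roll -1.76 rows 4.0
```

View pics/w1.png

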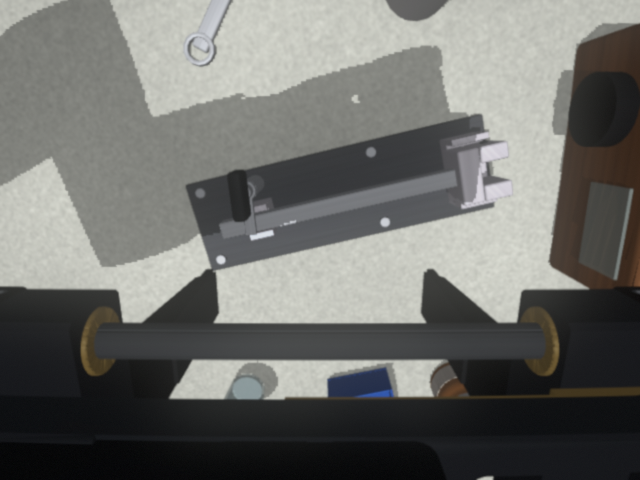

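The wrist picture shows the whole cradle: plate corners near (187,186), (480,114), (493,205), (212,269), wing (232..246, 170..222). Enlarging it.

Run:
```python
import cv2
a=cv2.imread('pics/w1.png')[105:280,178:508]
cv2.imwrite('pics/w1z.png',cv2.convertScaleAbs(cv2.resize(a,None,fx=2.4,fy=2.4,interpolation=2),alpha=1.6,beta=10))
```

```text
(no output)
```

View pics/w1z.png

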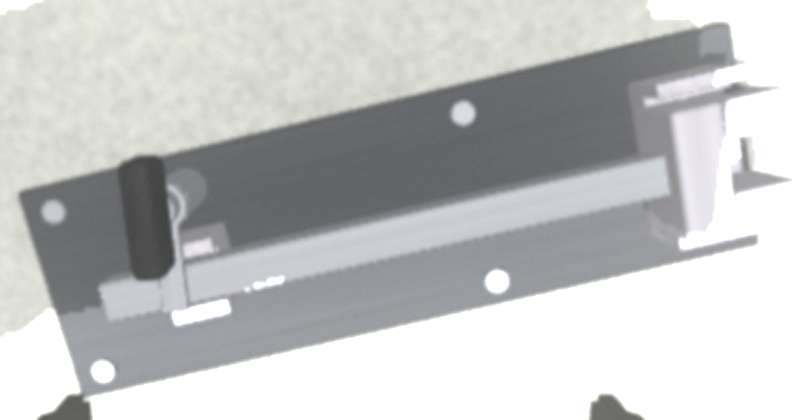

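The enlarged corners are (20,192), (727,22), (757,240), (82,396). The wing's centre line runs from about (140,158) to (152,278).

```bash
python3 - <<'E'
from fit import *
p=lambda x,y:(178+(x+.5)/2.4-.5,105+(y+.5)/2.4-.5)
C=[(727,22),(757,240),(82,396),(20,192)]
t,th,e=fit([atz('w1',*p(x,y),12) for x,y in C]);print(t.round(1),th.round(4),e.round(1))
c,s=np.cos(th),np.sin(th);M=np.array([[c,-s],[s,c]])
for q in [(-85,34),(60,0),(130,0),(-85,0)]: print(q,(M@q+t).round(1))
a,b=atz('w1',*p(140,158),105),atz('w1',*p(152,278),105);print(a,b,(a+b)/2,np.degrees(np.arctan2(-(a-b)[0],(a-b)[1])))
# bar ends: tail end mid top z=63, head face mid
a,b=atz('w1',*p(112,300),60),atz('w1',*p(668,177),63);print('bar',a,b,np.arctan2(*(b-a)[[1,0]]),M.T@(a[:2]-t),M.T@(b[:2]-t))
E
python3 go.py 493.5 250 200 92.5
```

```text
[581.2 238.4] 0.2199 [3.  2.7 1.8 3.2]
(-85, 34) [490.8 253. ]
(60, 0) [639.8 251.5]
(130, 0) [708.1 266.7]
(-85, 0) [498.3 219.8]
[491.54858835 273.33454912 105.        ] [493.03400805 231.61029657 105.        ] [492.2912982  252.47242284 105.        ] 2.0389185041796147
bar [466.90937761 213.28471587  60.        ] [686.09664867 260.00160965  63.        ] 0.20999468915539793 [-117.02412883    0.44240309] [107.07542549  -1.77518946]
t 2.2 pos [559.1 227.1 260.3] yaw 89.19 F [ 0.4 -0.8 -0.2] shift [ 22.  -65.9  60.4] roll -3.31 rows 2.0
```

arm_command([
  [24, -66, 60, -3, 1],
  [24, -66, 60, -3, 1],
  [24, -66, 120, -3, 1],
  [24, -66, 130, -3, 1],
  [24, -66, 130, -3, 1],
])

```text
t: 2.7
eef_pos: [492.7, 249.8, 129.6]
tcp_rot: [-3.138, 0.002, 1.606]
ft_force: [-0.8, -0.4, 0.6]
opening: 0.998
grip_force: 0.0
```

```bash
python3 go.py 492.5 251 82 92;python3 -c "
from h import *
cam('wrist','w2')
print(proj('w2',[492.5,251,111]))"
```

```text
t 2.7 pos [492.7 249.8 129.6] yaw 92.01 F [-0.8 -0.4  0.6] shift [ 1.3 -0.  47.6] roll 0.01 rows 1.0
[319.04143021 278.4188548 ]
```

View pics/w2.png

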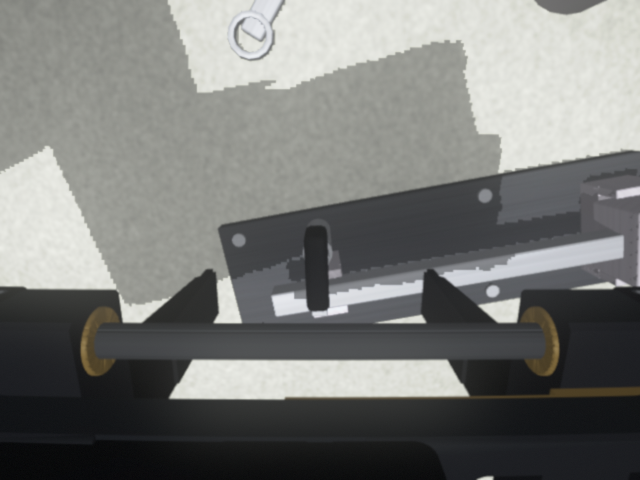

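The near view shows the wing at u≈316.5, v 224–312, with its middle about 4 mm farther in +y than I estimated. I'll correct for that, descend and close.

arm_command([
  [4, -1, 0, 0, 1],
  [4, -1, 30, 0, 1],
  [4, -1, 47, 0, 1],
  [4, -1, 47, 0, 1],
  [4, -1, 47, 0, 0.5],
])

```text
t: 3.25
eef_pos: [493.5, 255.4, 85.7]
tcp_rot: [3.14, -0.0, 1.607]
ft_force: [-0.0, 0.0, -0.1]
opening: 0.958
grip_force: 0.0
```

arm_command([
  [0, 0, 0, 0, 0.25],
  [0, 0, 0, 0, 0],
  [0, 0, 0, 0, 0],
  [0, 0, 0, 0, 0],
  [0, 0, 0, 0, 0],
])

```text
t: 3.75
eef_pos: [492.8, 255.3, 84.4]
tcp_rot: [3.141, 0.0, 1.607]
ft_force: [-0.0, 0.2, -0.8]
opening: 0.552
grip_force: 0.0
```

arm_command([
  [0, -1, 0, 0, 0],
  [0, -1, 0, 0, 0],
  [0, -1, 0, 0, 0],
  [0, -1, 0, 0, 0],
  [0, -1, 0, 0, 0],
])

```text
t: 4.25
eef_pos: [491.2, 255.1, 84.2]
tcp_rot: [-3.14, 0.0, 1.607]
ft_force: [-12.1, 2.5, 7.3]
opening: 0.132
grip_force: 15.2
```

arm_command([
  [0, 0, 0, 0, 0],
  [0, 0, 0, 0, 0],
  [0, 0, 0, 0, 0],
])

```text
t: 4.55
eef_pos: [491.0, 255.2, 84.2]
tcp_rot: [-3.14, 0.0, 1.607]
ft_force: [-5.1, 2.0, 3.2]
opening: 0.122
grip_force: 29.9
```

arm_command([
  [0, 0, 0, 5, 0],
  [0, 0, 0, 10, 0],
  [0, 0, 0, 15, 0],
  [0, 0, 0, 20, 0],
  [0, 0, 0, 25, 0],
])

```text
t: 5.05
eef_pos: [492.5, 255.0, 84.3]
tcp_rot: [3.14, -0.0, 1.167]
ft_force: [4.1, -2.7, -2.3]
opening: 0.123
grip_force: 29.9
```

```bash
python3 go.py 492 254 84 22;python3 -c "
from h import *
print(env.state()['moment'])"
```

```text
t 5.05 pos [492.5 255.   84.3] yaw 66.88 F [ 4.1 -2.7 -2.3] shift [-1.1 -0.1  0.3] roll 44.88 rows 6.0
[-0.50074546 -0.59262798  0.07121794]
```

Smooth so far; continuing.

arm_command([
  [0, 0, 0, 5, 0],
  [0, 0, 0, 10, 0],
  [0, 0, 0, 15, 0],
  [0, 0, 0, 20, 0],
  [0, 0, 0, 25, 0],
])

```text
t: 5.55
eef_pos: [493.8, 254.2, 84.3]
tcp_rot: [3.138, -0.002, 0.731]
ft_force: [11.1, -12.1, -5.1]
opening: 0.121
grip_force: 30.0
```

arm_command([
  [0, 0, 0, 5, 0],
  [0, 0, 0, 10, 0],
  [0, 0, 0, 15, 0],
  [0, 0, 0, 20, 0],
  [0, 0, 0, 20, 0],
])

```text
t: 6.05
eef_pos: [494.3, 253.1, 84.3]
tcp_rot: [3.138, -0.003, 0.383]
ft_force: [13.3, -19.4, -5.5]
opening: 0.125
grip_force: 30.0
```

arm_command([
  [0, 0, 0, 0, 0.3],
  [0, 0, 0, 0, 0.6],
  [0, 0, 0, 0, 0.6],
  [0, 0, 0, 0, 0.6],
  [0, 0, 0, 0, 0.6],
])

```text
t: 6.55
eef_pos: [491.6, 255.4, 84.3]
tcp_rot: [3.142, -0.0, 0.385]
ft_force: [-0.2, 0.5, 0.3]
opening: 0.492
grip_force: 0.0
```

```bash
python3 go.py 560 200 250 22
```

```text
t 6.55 pos [491.6 255.4  84.3] yaw 22.09 F [-0.2  0.5  0.3] shift [  42.5   77.  -165.7] roll 0.09 rows 4.0
```

arm_command([
  [0, 0, -45, 0, 0.6],
  [0, 0, -90, 0, 0.8],
  [40, 20, -140, 0, 1],
  [80, 50, -170, 5, 1],
  [100, 60, -170, 9, 1],
])

```text
t: 7.05
eef_pos: [608.4, 237.3, 258.1]
tcp_rot: [-3.141, -0.005, 0.226]
ft_force: [0.4, 0.5, 0.9]
opening: 0.876
grip_force: 0.0
```

arm_command([
  [20, 10, 0, 0, 1],
  [20, 10, 0, 0, 1],
])

```text
t: 7.25
eef_pos: [630.7, 231.1, 253.8]
tcp_rot: [3.141, -0.0, 0.227]
ft_force: [-0.9, -0.5, -0.2]
opening: 0.988
grip_force: 0.0
```

```bash
python3 go.py 640 253 35 12.3;python3 -c "
from h import *
cam('wrist','w3')"
```

```text
t 7.25 pos [630.7 231.1 253.8] yaw 12.98 F [-0.9 -0.5 -0.2] shift [ 13.9 -19.3 218.8] roll 0.68 rows 5.0
```

View pics/w3.png

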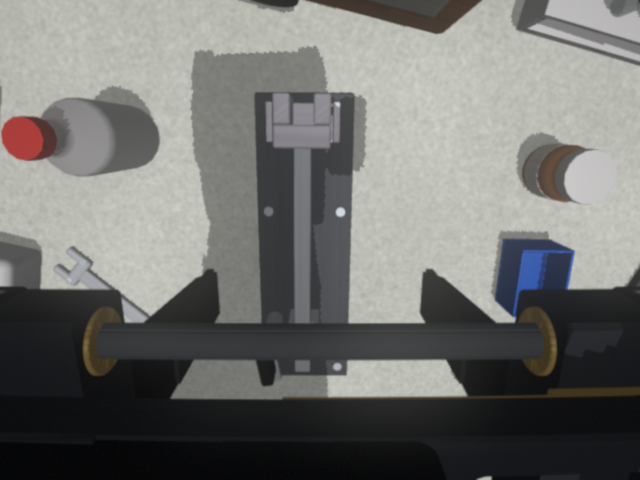

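The arm's bar is at u≈302 between v 150 and 300, the head's near face at v≈148, and the knob (268,370) is turned off the bar.

Run:
```python
from h import *
a,b=atz('w3',302,150,63),atz('w3',302.5,300,63);f=atz('w3',302,148,76)
th=np.arctan2(*(a-b)[[1,0]]);print(a,b,np.degrees(th),'face',f)
u=np.array([np.cos(th),np.sin(th)]);print('bal',f[:2]-48*u)
```

```text
[684.14468926 260.06682667  63.        ] [543.07210541 228.73697727  63.        ] 12.521216375737952 face [686.33639235 259.98745945  76.        ]
bal [639.47803426 249.58100582]
```

arm_command([
  [13, -17, 40, 0, 1],
  [13, -17, 80, 0.5, 1],
  [13, -17, 120, 0.5, 1],
  [13, -17, 120, 0.5, 1],
  [13, -17, 120, 0.5, 1],
])

```text
t: 7.8
eef_pos: [637.1, 251.9, 135.1]
tcp_rot: [3.142, 0.001, 0.22]
ft_force: [-0.3, -0.7, 0.1]
opening: 1.001
grip_force: 0.0
```

```bash
python3 go.py 639.5 250 35 12.4
```

```text
t 7.8 pos [637.1 251.9 135.1] yaw 12.61 F [-0.3 -0.7  0.1] shift [  2.    2.4 100.1] roll 0.21 rows 3.0
```

arm_command([
  [2, 1, 40, 0, 1],
  [2, 1, 80, 0, 1],
  [2, 1, 100, 0, 1],
  [2, 1, 100, 0, 0.4],
  [2, 1, 100, 0, 0.3],
])

```text
t: 8.3
eef_pos: [640.9, 251.4, 37.0]
tcp_rot: [-3.141, -0.003, 0.219]
ft_force: [0.2, -0.4, 0.6]
opening: 0.888
grip_force: 0.0
```

arm_command([
  [0, 0, 0, 0, 0.2],
  [0, 0, 0, 0, 0.15],
  [0, 0, 0, 0, 0.1],
  [0, 0, 0, 0, 0.0],
  [0, 0, 0, 0, 0],
])

```text
t: 8.8
eef_pos: [639.8, 250.9, 34.5]
tcp_rot: [3.142, -0.0, 0.219]
ft_force: [0.0, -0.2, 0.8]
opening: 0.467
grip_force: 0.0
```

arm_command([
  [0, 0, 0, 0, 0],
  [0, 0, 0, 0, 0],
  [0, 0, 0, 0, 0],
  [0, 0, 0, 0, 0],
])

```text
t: 9.2
eef_pos: [639.8, 250.7, 34.3]
tcp_rot: [3.141, 0.0, 0.219]
ft_force: [-0.1, -1.8, -1.1]
opening: 0.166
grip_force: 30.0
```

Both pads grip the bar with hardly any side force. Lifting slowly.

arm_command([
  [0, 0, 0, 0, 0],
  [0, 0, -3, 0, 0],
  [0, 0, -7, 0, 0],
  [0, 0, -12, 0, 0],
  [0, 0, -12, 0, 0],
])

```text
t: 9.7
eef_pos: [639.9, 251.1, 47.0]
tcp_rot: [3.142, -0.001, 0.219]
ft_force: [-0.0, -1.2, -6.7]
opening: 0.164
grip_force: 30.0
```

```bash
python3 -c "
from h import *
s=env.state();print(s['ft_force'],s['moment'],s['grip_force'],s['opening'])"
```

```text
[-0.04978773 -1.19956232 -6.72782928] [ 0.02597746 -0.0515978   0.04433646] 29.99782830476761 0.163827936006763
```

Full weight (about 0.69 kg) is carried with almost no moment, so it hangs balanced. Continuing up.

arm_command([
  [0, 0, -12, 0, 0],
  [0, 0, -28, 0, 0],
  [0, 0, -48, 0, 0],
  [0, 0, -60, 0, 0],
  [0, 0, -60, 0, 0],
])

```text
t: 10.2
eef_pos: [640.7, 251.2, 109.1]
tcp_rot: [-3.141, -0.004, 0.219]
ft_force: [-0.2, 0.2, -6.8]
opening: 0.166
grip_force: 30.0
```

arm_command([
  [0, 0, -20, 0, 0],
  [0, 0, -50, 0, 0],
  [0, 0, -80, 0, 0],
  [0, 0, -100, 0, 0],
  [0, 0, -100, 0, 0],
])

```text
t: 10.7
eef_pos: [640.5, 251.2, 208.9]
tcp_rot: [-3.141, -0.004, 0.219]
ft_force: [-0.6, 0.2, -7.4]
opening: 0.17
grip_force: 30.0
```

```bash
python3 go.py 642.2 -200.5 200 -11.3
```

```text
t 10.7 pos [640.5 251.2 208.9] yaw 12.57 F [-0.6  0.2 -7.4] shift [-96.7 441.2   8.3] roll 23.87 rows 10.0
```

arm_command([
  [-4, 18, 0, 1, 0],
  [-12, 54, 0, 3, 0],
  [-20, 90, 0, 5, 0],
  [-28, 126, 0, 7, 0],
  [-36, 162, 0, 9, 0],
])

```text
t: 11.2
eef_pos: [638.8, 82.9, 204.2]
tcp_rot: [3.141, 0.003, 0.06]
ft_force: [-0.5, -1.0, -6.7]
opening: 0.164
grip_force: 30.0
```

```bash
python3 go.py 642.2 -100 200 -11.3
```

```text
t 11.2 pos [638.8  82.9 204.2] yaw 3.46 F [-0.5 -1.  -6.7] shift [ -7.6 182.8   4.2] roll 14.76 rows 4.0
```

arm_command([
  [-1, 36, 0, 3, 0],
  [-3, 72, 0, 6, 0],
  [-4, 108, 0, 9, 0],
  [-6, 140, 0, 12, 0],
  [-7, 155, 0, 15, 0],
])

```text
t: 11.7
eef_pos: [641.4, -73.4, 204.3]
tcp_rot: [3.141, 0.003, -0.205]
ft_force: [-0.4, -0.4, -8.2]
opening: 0.168
grip_force: 30.0
```

Run:
```python
from h import *
c=cam('wrist','w4');s=env.state();print(s['eef_pos'],s['tcp_rot'])
```

```text
[641.55554828 -74.36532079 204.40761708] [ 3.14053765e+00  2.43493256e-03 -2.08672137e-01]
```

View pics/w4.png

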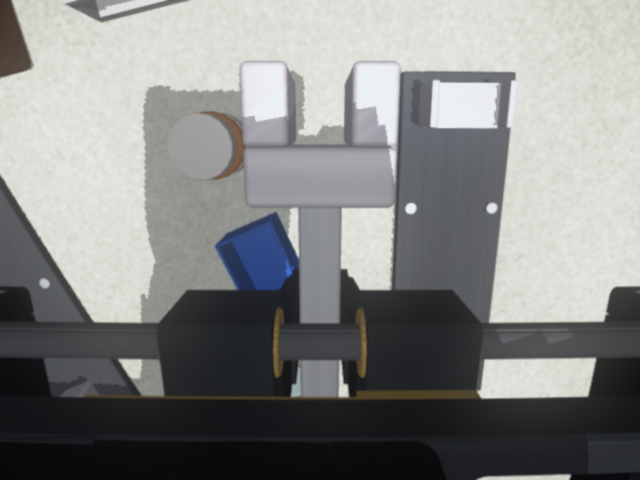

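The bar is held level along the tool axis. The jig is to the right: far corners (400,72) and (515,73), side edges through (392,285) and (490,322), screws at (411,208) and (492,208).

Run:
```python
from fit import *
from scipy.optimize import least_squares
p=lambda x,y:(178+(x+.5)/2.4-.5,105+(y+.5)/2.4-.5)
t,th=np.array([581.2,238.4]),.2199;c,s=np.cos(th),np.sin(th);M=np.array([[c,-s],[s,c]])
D=[M.T@(atz('w1',*p(*q),12)[:2]-t) for q in((463,113),(497,281))];print('dots',D)
P=[atz('w4',*q,12)[:2] for q in((400,72),(515,73),(392,285),(490,322),(411,208),(492,208))]
def f(v):
    c,s=np.cos(v[2]),np.sin(v[2]);M=np.array([[c,-s],[s,c]]);L=[M.T@(q-v[:2]) for q in P]
    dx=(D[0][0]+D[1][0])/2
    return [L[0][0]-160,L[0][1]-50,L[1][0]-160,L[1][1]+50,L[2][1]-50,L[3][1]+50,L[4][0]-dx,L[5][0]-dx,L[4][1]+L[5][1]]
r=least_squares(f,[583,-189,-.197]);v=r.x;print(v,r.fun.round(1))
for v in (v,[583.4,-188.8,-.1966]):
    print('bal',v[0]+60*np.cos(v[2]),v[1]+60*np.sin(v[2]),np.degrees(v[2]))
# held bar check: head near face & bar line
z=204+28+22-9
a,b=atz('w4',320,208,z),atz('w4',320,280,204+28);print(tool(env.state())[:3,:3].T@(atz('w4',319.5,207,204+10+31)-env.state()['eef_pos']))
```

```text
dots [array([40.41395833, 36.63762888]), array([ 40.45626823, -39.70273832])]
[ 5.81378227e+02 -1.85648107e+02 -1.92857283e-01] [ 0.2  1.5 -0.8  1.1  2.   0.6  0.7 -0.1 -2.6]
bal 640.2658632655464 -197.1479458439827 -11.04990836088009
bal 642.2441832491099 -200.52015775257166 -11.264350252271985
[ 47.1491305   -1.96605569 -40.70940528]
```

Head near face is 47 mm ahead of the TCP, so the grip is at the balance point. Target TCP: (640.5, -198.5, 85), yaw -11.1°.

```bash
python3 go.py 640.5 -198.5 85 -11.1
```

```text
t 11.75 pos [641.6 -74.4 204.4] yaw -11.96 F [ 0.9 -1.3 -7.5] shift [ 25.  121.5 119.5] roll -0.86 rows 4.0
```

arm_command([
  [5, 20, 0, 0, 0],
  [12, 55, 0, -1, 0],
  [19, 90, 0, -1, 0],
  [24, 115, 0, -1, 0],
  [25, 121, 0, -1, 0],
])

```text
t: 12.25
eef_pos: [642.3, -196.0, 204.8]
tcp_rot: [3.141, 0.002, -0.184]
ft_force: [0.6, 1.3, -7.5]
opening: 0.167
grip_force: 30.0
```

arm_command([
  [0, 0, 15, 0, 0],
  [0, 0, 40, 0, 0],
  [0, 0, 65, 0, 0],
  [0, 0, 85, 0, 0],
  [0, 0, 95, 0, 0],
])

```text
t: 12.75
eef_pos: [641.9, -192.4, 108.5]
tcp_rot: [-3.141, 0.004, -0.182]
ft_force: [-0.7, 0.5, -7.9]
opening: 0.166
grip_force: 30.0
```

```bash
python3 go.py 640.5 -198.5 85 -11.1
```

```text
t 12.75 pos [ 641.9 -192.4  108.5] yaw -10.41 F [-0.7  0.5 -7.9] shift [-0.2  6.3 23.5] roll 0.69 rows 1.0
```

arm_command([
  [0, 2, 8, 0.5, 0],
  [0, 4, 16, 0.7, 0],
  [0, 5, 22, 0.7, 0],
  [0, 5, 23, 0.7, 0],
  [0, 5, 23, 0.7, 0],
])

```text
t: 13.25
eef_pos: [642.2, -198.8, 88.6]
tcp_rot: [3.141, -0.0, -0.194]
ft_force: [-0.5, 0.2, -7.3]
opening: 0.166
grip_force: 30.0
```

arm_command([
  [0, 0, 0, 0, 0],
  [0, 0, 0, 0, 0],
  [0, 0, 0, 0, 0],
  [0, 0, 0, 0, 0],
  [0, 0, 0, 0, 0],
])

```text
t: 13.75
eef_pos: [642.1, -198.7, 88.4]
tcp_rot: [3.141, -0.0, -0.194]
ft_force: [0.2, -0.1, -8.0]
opening: 0.168
grip_force: 30.0
```

```bash
python3 go.py 640.5 -198.5 85 -11.1; python3 -c "
from h import *
cam('wrist','w5');cam('side','s5');a=cv2.imread('pics/s5.png')
x=cv2.resize(a[150:350,230:400],None,fx=2.4,fy=2.4,interpolation=2);w=cv2.imread('pics/w5.png')[:,220:600]
cv2.imwrite('pics/f.png',np.hstack([x,w]))"
```

```text
t 13.75 pos [ 642.1 -198.7   88.4] yaw -11.13 F [ 0.2 -0.1 -8. ] shift [-1.6  0.2  3.4] roll -0.03 rows 1.0
```

View pics/f.png

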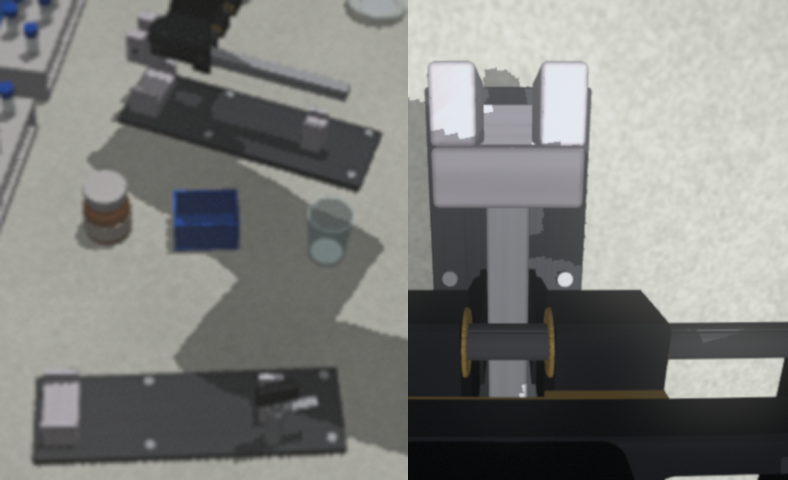

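The final pictures show the arm level above the jig and centred over its plate, the knob turned off in the empty cradle and the bystanders in place. Handing in.

```bash
python3 -c "
from cell import env
print(env.job_done())"
```

```text
the job is handed in; nothing more can be done
None
```

The job is handed in, though its verdict was not shown: I turned the clamp knob about 70° clockwise, off the bar, lifted the arm by its balance point, and was still holding it level about 54 mm above its seat in the jig.

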